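# Clamp a sensor head with a recessed thumbwheel

## Robot

A 6-joint arm with a two-finger parallel gripper is mounted at the origin on the work surface. World frame = base frame: x ahead of the robot, y to its left, z up, the work surface at z = 0. Lengths are in m, angles in rad, forces in N, time in s.
With the tool pointing down it reaches from about 0.4 to 0.925 m from the base axis. Payload 3.4 kg.
Tool frame: the origin (TCP) lies at the very end of the fingers, on their centre line; the grasp point (between the pads) lies 19 mm behind it; z points along the fingers, y is the line along which they close (so a half turn about z gives the same grasp; the last joint's range is limited). The gripper opens to 85 mm and grips with 20 to 120 N. Pads are 22 mm wide; open, the fingers measure 114 mm over their backs; the gripper's body (76 mm by 85 mm) begins 54 mm behind the grasp point. The pads swing forward as they close: fully open they stand 13 mm farther back than shut.
Start: joints at [1.093, 0.307, 1.506, -0, 1.328, -0.073], TCP at [0.226, 0.529, 0.231] pointing down, gripper open.
Joint ranges: [-3.12, 3.12], [-1.05, 2.28], [0.14, 2.33], [-1.42, 4.57], [0.1, 2.73], [-2.68, 2.68]. Speed limits (rad/s): [2.57, 2.57, 3.14, 3.14, 3.14, 3.14].

## Interface

Orientations are given as a rotation vector (axis times angle).
In Python, from workcell import get_obs, eyes, env gives the robot as it stands.
- The arm moves only by the tool carry_out, never from a script. Its argument "moves" is a list of rows, each an object with "jaw": the closure, from 0 (fully open) to 1 (shut); "dp": the shift along the tool's x, y, z in cm, a list of three; "roll": the turn about the tool's z in rad. In form: [{"jaw": jaw, "dp": [dx, dy, dz], "roll": roll}, ...]. A call has 1 to 20 rows; each row is the pose to reach, as a shift and turn from the pose commanded when the call began, along the tool's axes at that moment; what a row does not reach only later rows make up. A row lasts 1/8 s, in which the tool goes at most 62.5 mm and 10.7 degrees, less where a joint would pass 70% of its speed; a pose out of reach is approached as far as the arm can. A call with a gripper value outside its range is refused whole. The fingers move at their own pace and stop on an object; "force" is the grip in N (left out, the last holds). Time passes only in rows, so rows that repeat a pose let the fingers close. It gives the time, the measured TCP pose, the force, the opening and the grip force at its end, in the units of the state.
- get_obs(): the state, without advancing time (a new reading comes with each control period).
- eyes.capture(name): name is "scene" or "top" or "wrist"; returns (picture, depth): 384x512x3 uint8, blue, green, red; 384x512 float32, m along the optical axis (not along the pixel's ray), 0 where there is no reading.
- eyes.camera_info(name): a dict with "camera_matrix" (3x3 intrinsics, pixels), "k1" (the pictures are not rectified: a ray, as slopes to the right and down, at radius r is drawn at 1 + k1 r^2 times it, then the intrinsics apply), "eye" and "orientation" of the camera in the world; the wrist camera has in their place "mount" (4x4, takes a point from camera to tool coordinates, whose origin is the TCP and whose axes are the flange's). Camera axes: x right, y down, z forward; pixel columns grow to the right and rows downward; lengths in m; the calibration is good to about 2 mm. A picture is of the moment at which its call begins: read the wrist's pose just before it. camera_info takes no time and is no camera call.
- env.job_done(): hands the job in; it is judged then, once.
The state is a dict: "t": time; "q": joint angles; "joint_velocities": joint speeds; "tau": joint torques, N m; "position": TCP position; "orientation": TCP orientation; "force": force on the tool from outside, world axes, zero at the start; "moment": the same for the moment, N m; "grip_width": finger opening in m; "grasp_force": force on a finger pad.
Only numpy, scipy, OpenCV 4.12 (cv2) and the standard library are available. Lean on these libraries where they do the work, as an engineer would, in place of code of your own. Each camera call takes 0.05 s, during which the arm holds its last target. There are 200 camera calls.

## Task

Take the brass-collared sensor head from the black parts tray and stand it upright on the clamping fixture, between the orange spring pad and the V stop, and let go. Then press a fingertip lightly on the exposed rim of the recessed thumbwheel and roll it towards the V stop, as many strokes as it takes, until the head is held against the V and the orange pad is pushed about half way into its jaw; never push the pad fully home, move the jaw only by the wheel, and leave the neighbouring parts alone. Finish with the hand clear.

Things in the scene. Friction and masses are not known exactly. Their poses are not given: they have to be found in the camera images.
- fixture: Fixed clamping fixture, aluminium base 80 (x) x 190 (y) x 18 mm, y from -105 to +85 mm; origin on the table. The head stands on the base's top, z = 18 mm. At -y a blue housing (x -26 to 26, y -98 to -32 mm, top z = 50 mm) holds the thumbwheel; then the jaw; at +y the V stop, all centred on x = 0. The space beside the head is open along x.
- wheel_rim (a point): Nominal top of the thumbwheel's exposed rim (fixture x 0, y -65, z 60 mm; 10 mm above the housing). The bearing is loose-fitted: the true rim is up to 5 mm higher or lower than this, unmeasured, so find it by touch. It is rigid. Turning takes 3 to 6 N along the rim; 9 to 11 N of downward press drives it without slip; over 25 N of contact force damages the bearing.
- thumbwheel (a joint): Angle of the black wheel with grey ribs and four yellow marks (radius 22 mm, width 14 mm, axle parallel to the fixture's x; the ribs cannot be felt), rad, 0 at the start; grows as the top of the rim is pushed in the fixture's +y, towards the V stop; at most 4.2. 1 rad moves the jaw 7 mm in +y. It stays where it is left, also under the clamp load.
- jaw: Steel jaw 44 x 22 x 22 mm sliding on the base along the fixture's +y (axes as the fixture's), driven only by the wheel, travel 30 mm at most; origin at the centre of its underside (z = 18 mm), front face 11 mm in +y of the origin. Not to be touched by the hand.
- pad: Orange spring pad, 30 x 8 x 14 mm, standing 8 mm out of the jaw's front face. Its origin, the centre of its rear, lies 11 mm in +y and 12 mm above the jaw's origin while free. Pressed, it sinks into the jaw (the 11 mm shrinks) by up to 6 mm against 1.6 N per mm: half way is 3 mm, about 5 N.
- vstop: Dark steel V stop, 22 mm high, fixed on the base but at a different y each time; axes as the fixture's, the 120 degree V opens to -y. Its origin, on the base's top, is where the head's axis stands when home against both faces of the V, whose arms end 16 mm to either side in x, 10 mm in +y. At the start the free pad's face is 26 to 34 mm in -y of this origin.
- tray: Black open parts tray, fixed, 160 x 230 x 12 mm, floor 5 mm thick; origin at the centre of its underside.
- sensor_head: The part to be clamped: upright, a brass collar 36 mm in diameter and 22 mm high with a white cap of 28 mm diameter above (33 mm in all), about 80 g; origin at the centre of its underside, z up its axis. It starts near the middle of the tray.
- white_head: Bystander: an all-white head of the same shape, standing in the tray, 60 mm or more from the brass-collared one along the tray's y.
- brass_ring: Bystander: flat brass ring, 32 mm outside, 8 mm high, lying in the tray on the other side.
- glue_nozzle: Bystander: white cone-shaped nozzle, 28 mm wide and 70 mm high, standing on the table about 120 mm from the fixture's centre line in the fixture's +x; origin at its underside.
Not all that is in view belongs to the job. Leave any brown look-alike of the sensor_head alone.

How it is judged:
On the way, in this order (a step that is already met when the one before it is completed fails the run):
1. the sensor head stands upright on the fixture's base between pad and V stop, let go, not yet clamped (horizontal distance between sensor_head and vstop below 0.016 m and z of sensor_head in the frame of fixture between 0.0155 and 0.0205 m and angle between sensor_head's own z axis and vertical below 0.1 rad and contact force between the fingers and sensor_head below 0.05 N), for 0.2 s.
2. the wheel has driven the jaw so that the head presses the pad in by 1.4 mm or more (y of pad in the frame of jaw below 0.0096 m and contact force between pad and sensor_head above 1.5 N and value of joint thumbwheel above 0.5 rad), for 0.2 s.
At the end, for the whole second after the job is handed in: The sensor head stands upright (within 0.1 rad) on the fixture's base (within 2.5 mm in height), home in the V stop (axis within 3 mm of the V stop's origin, pressing it with over 1 N), at rest, with the orange pad pressing it with over 1.5 N and pushed 1.4 to 4.8 mm into the jaw; wheel at rest (y of pad in the frame of jaw between 0.0062 and 0.0096 m and contact force between pad and sensor_head above 1.5 N and contact force between vstop and sensor_head above 1 N and horizontal distance between sensor_head and vstop below 0.003 m and z of sensor_head in the frame of fixture between 0.0155 and 0.0205 m and angle between sensor_head's own z axis and vertical below 0.1 rad and linear speed of sensor_head below 0.01 m/s and velocity of joint thumbwheel between -0.05 and 0.05 rad/s); the robot touches nothing.
It fails at once if the fingers load the thumbwheel with more than 25 N (contact force between the fingers and thumbwheel above 25 N).
It fails at once if the hand touches the jaw or pad with more than 2 N (contact force between any of the fingers, the arm and jaw above 2 N).
It fails at once if the pad is driven fully home (5.7 mm or more) or bears on the head with more than 14 N (y of pad in the frame of jaw below 0.0053 m or contact force between pad and sensor_head above 14 N).
It fails at once if a neighbouring part is moved by more than 15 mm (distance of any of white_head, brass_ring, glue_nozzle from where it was at the start of the episode above 0.015 m).
It also fails if it takes over 64 s, if anything falls off the work surface, if the arm or the gripper's body presses on something with over 40 N, if the wrist force passes 120 N, or if a joint passes its speed limit or range.

## Working session

There is one attempt and no reset: what is moved stays moved. The work goes in short steps, Python scripts to look and compute and a tool call to move; the robot and the scene stay as the last step left them, time stands still between calls to the robot, and variables do not carry over. Pictures are saved under pics/ and viewed, at most 10 in all, crops included, and the job is handed in when it is done.

Besides the shell and the picture viewer there is one more tool, called by a JSON object that holds its "api" and its "payload", one argument or row to a line. carry_out: Moves the arm, as the interface text tells. Its arguments: {"type":"object","properties":{"moves":{"type":"array","items":{"type":"object","properties":{"jaw":{"type":"number"},"dp":{"type":"array","items":{"type":"number"}},"roll":{"type":"number"}}}},"force":{"type":"number"}},"required":["moves"]}

```bash
mkdir -p pics
cat > h.py <<'E'
import numpy as np, cv2
from scipy.spatial.transform import Rotation as R
from workcell import get_obs, eyes, env
def cap(n):
    o=get_obs(); im,d=eyes.capture(n); ci=eyes.camera_info(n)
    K=np.array(ci["camera_matrix"])
    if "mount" in ci:
        T=np.eye(4);T[:3,:3]=R.from_rotvec(o["orientation"]).as_matrix();T[:3,3]=o["position"]
        T=T@np.array(ci["mount"]); Rm,e=T[:3,:3],T[:3,3]
    else:
        q=np.array(ci["orientation"]); Rm=R.from_rotvec(q).as_matrix() if q.size==3 else q; e=np.array(ci["eye"])
    return dict(im=im,d=d,K=K,k=ci["k1"],R=Rm,e=e)
def rays(c,uv):
    uv=np.atleast_2d(np.asarray(uv,float))
    p=cv2.undistortPoints(uv.reshape(-1,1,2),c["K"],np.array([c["k"],0,0,0,0.])).reshape(-1,2)
    return np.c_[p,np.ones(len(p))]
def plane(c,uv,z):
    r=rays(c,uv)@c["R"].T; return c["e"]+r*((z-c["e"][2])/r[:,2])[:,None]
def cloud(c,uv):
    uv=np.atleast_2d(uv).astype(int); return c["e"]+(rays(c,uv)*c["d"][uv[:,1],uv[:,0]][:,None])@c["R"].T
def proj(c,P):
    p=(np.atleast_2d(P)-c["e"])@c["R"]
    return cv2.projectPoints(p.reshape(-1,1,3),np.zeros(3),np.zeros(3),c["K"],np.array([c["k"],0,0,0,0.]))[0].reshape(-1,2)
E
python3 - <<'E'
from h import *
o=get_obs();print(o)
a=cap("top");b=cap("scene");w=cap("wrist")
for n,c in zip("top scene wrist".split(),(a,b,w)): cv2.imwrite(f"pics/{n}0.png",c["im"]);print(n,c["e"],c["R"],c["K"],c["k"])
E
```

```text
{'t': 0.0, 'q': array([ 1.09349244e+00,  3.07586290e-01,  1.50765022e+00,  3.62004968e-05,
        1.32839125e+00, -7.35056509e-02]), 'joint_velocities': array([-0.00150116,  0.00101594, -0.0003145 ,  0.00025761, -0.00137045,
       -0.00087448]), 'tau': array([-7.01408517e-04, -4.57564223e+01, -2.51917791e+01, -2.05086644e-04,
        1.34314908e-02,  3.22992219e-05]), 'position': array([0.22562563, 0.52814404, 0.23038216]), 'orientation': array([-6.29879677e-01, -3.07719959e+00,  3.06069163e-03]), 'force': array([0.01297061, 0.48355713, 0.0447541 ]), 'moment': array([-0.00027465,  0.06624826,  0.00036219]), 'grasp_force': 0.0, 'grip_width': 0.08504331664460041}
top [0.47448367 0.02017173 0.88337726] [[-0.00772774 -0.99868695  0.05064238]
 [-0.99992597  0.00724146 -0.0097788 ]
 [ 0.00939924 -0.0507142  -0.99866898]] [[406.59503856   0.         256.71740836]
 [  0.         406.59503856 197.26849838]
 [  0.           0.           1.        ]] 0.023189424917776404
scene [ 0.92428912 -0.12248155  0.67088987] [[ 0.2538114   0.78702846 -0.56228638]
 [ 0.96725075 -0.20507696  0.14956411]
 [ 0.00239923 -0.581833   -0.81330474]] [[355.56308559   0.         259.44252097]
 [  0.         355.56308559 191.59325779]
 [  0.           0.           1.        ]] 0.030893047032916645
wrist [0.1485642  0.56086847 0.37298369] [[ 0.39239191  0.87003609  0.29843891]
 [ 0.91979721 -0.37070622 -0.12864674]
 [-0.00129415  0.32498322 -0.9457189 ]] [[280.50373399   0.         255.71569005]
 [  0.         280.50373399 197.37442494]
 [  0.           0.           1.        ]] -0.05462358325962686
```

View pics/top0.png

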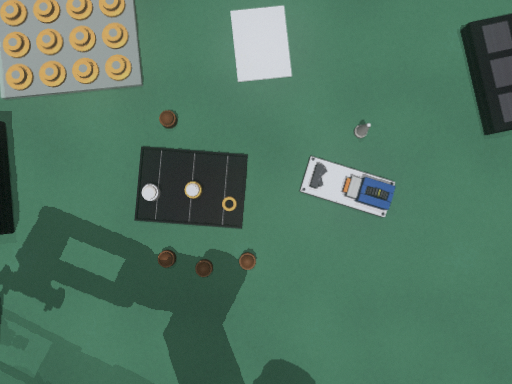

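View pics/scene0.png

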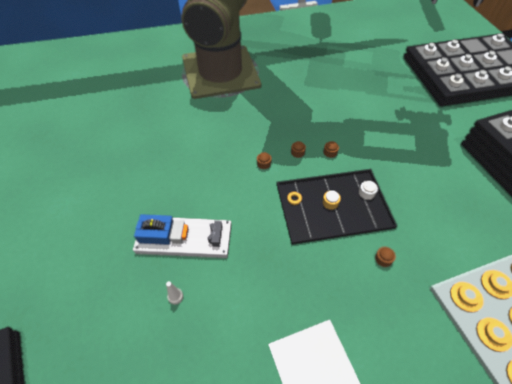

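Top view: candidates for the head are the brass-collared one with white cap (193,190) in the black tray, the all-white head (150,192), the brass ring (229,204), brown look-alikes (168,119), (166,259), (204,268), (247,261), and ringed parts in the grey rack upper left. The choice is (193,190). The fixture is at (348,187) with its V stop on the left, so fixture +y is about world +y. The scene view agrees: head (332,200), fixture (183,236), nozzle (174,291).

```bash
cat > m.py <<'E'
from h import *
a=cap("top");b=cap("scene")
def comp(m,near):
    n,l,s,c=cv2.connectedComponentsWithStats(m.astype(np.uint8)); 
    i=1+np.argmin([np.hypot(*(c[i]-near))+(1e3 if s[i,4]<15 else 0) for i in range(1,n)]); return l==i,c[i],s[i]
for n,c,hd,wh in(("top",a,(193,190),(150,192)),("scene",b,(332,199),(368,189))):
    hsv=cv2.cvtColor(c["im"],cv2.COLOR_BGR2HSV);H,S,V=cv2.split(hsv)
    m,ce,s=comp((V>170)&(S<60),hd);print(n,"cap",ce,s,cloud(c,ce.round()))
    ys,xs=np.nonzero(m);P=cloud(c,np.c_[xs,ys]);print(" med top",np.median(P,0)); c["cap"]=ce
    m,ce,s=comp((V>90)&(S>=60)&(H>10)&(H<32),hd);print(" brass",ce,s)
    P=cloud(c,np.argwhere(m)[:,::-1]);print(" brass z",np.percentile(P[:,2],[5,50,95]))
# triangulate cap
def tri(p,q):
    ra=(rays(a,p)@a["R"].T)[0];rb=(rays(b,q)@b["R"].T)[0]
    t=np.linalg.lstsq(np.c_[ra,-rb],b["e"]-a["e"],rcond=None)[0]
    A,B=a["e"]+t[0]*ra,b["e"]+t[1]*rb;return (A+B)/2,np.linalg.norm(A-B)
print("cap tri",tri(a["cap"],b["cap"]))
# rectified maps of the fixture at base top, at 0.5 mm/px, from the top camera: columns -> world -y, rows -> -x
c=a
crop=cv2.resize(c["im"][145:225,295:402],None,fx=5,fy=5,interpolation=cv2.INTER_CUBIC);cv2.imwrite("pics/fix_top.png",crop)
crop=cv2.resize(b["im"][205:265,125:240],None,fx=6,fy=6,interpolation=cv2.INTER_CUBIC);cv2.imwrite("pics/fix_scene.png",crop)
c1=cv2.resize(c["im"][140:235,130:252],None,fx=4,fy=4,interpolation=cv2.INTER_CUBIC);cv2.imwrite("pics/tray.png",c1)
hsv=cv2.cvtColor(c["im"],cv2.COLOR_BGR2HSV);H,S,V=cv2.split(hsv)
m=np.zeros(H.shape,bool);m[150:222,295:402]=True
g=(H>35)&(H<95)&(S>60)
f=(~g&m).astype(np.uint8);f,_,_=comp(f,(348,187));
cn=max(cv2.findContours(f.astype(np.uint8),0,1)[0],key=cv2.contourArea)
W=plane(c,cn.reshape(-1,2).astype(float),0.018)[:,:2]
r=cv2.minAreaRect((W*1000).astype(np.float32));print("base rect mm",r)
for nm,mm in(("blue",(H>100)&(H<125)&(S>120)),("orange",(H>3)&(H<18)&(S>140))):
    k,ce,s=comp(mm&m,(360,190));P=cloud(c,np.argwhere(k)[:,::-1]);print(nm,ce,s,np.median(P,0))
hs=cv2.cvtColor(b["im"],cv2.COLOR_BGR2HSV);H,S,V=cv2.split(hs);mm=(H>3)&(H<18)&(S>140)
k,ce,s=comp(mm,(182,232));print("orange scene",ce,s)
E
python3 m.py
```

```text
top cap [191.90839695 189.32061069] [186 183  13  13 131] [[0.53579925 0.14688016 0.03450019]]
 med top [0.53572837 0.14692057 0.03355921]
 brass [192.92727273 189.70909091] [184 181  18  18 110]
 brass z [0.00251373 0.02373088 0.02765338]
scene cap [331.97413793 195.87931034] [326 191  13  11 116] [[0.5363671  0.14409117 0.03572286]]
 med top [0.53642385 0.14417672 0.0355098 ]
 brass [330.35761589 201.72847682] [323 191  18  18 151]
 brass z [0.0047771  0.02044973 0.0287054 ]
cap tri (array([0.53481829, 0.14625128, 0.03324163]), np.float64(0.0021401114182691087))
base rect mm ((540.0661010742188, -182.993408203125), (194.49546813964844, 82.87702178955078), 72.23954010009766)
blue [376.30915371 193.29015544] [358 178  37  31 579] [ 0.52155223 -0.23401362  0.04828847]
orange [346.56756757 184.81081081] [344 179   6  13  37] [ 0.53984712 -0.17562008  0.03549476]
orange scene [184.2826087  231.82608696] [182 225   6  14  46]
```

View pics/fix_top.png

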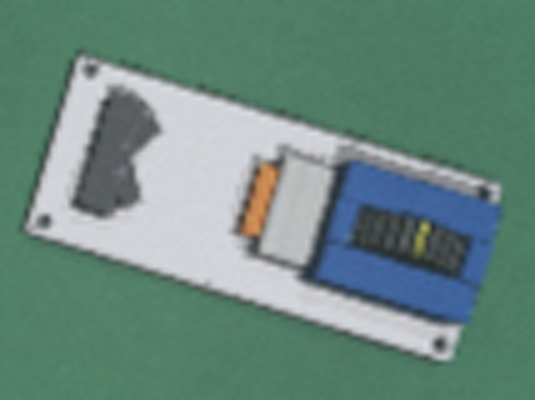

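View pics/tray.png

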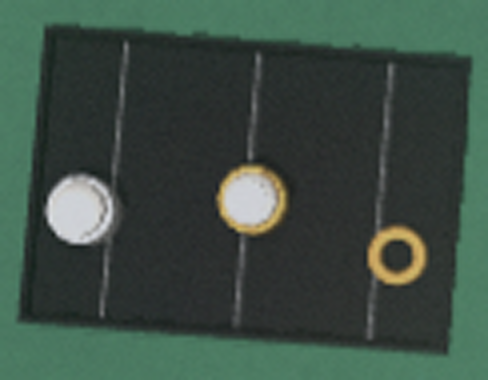

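The crops confirm it: brass collar with white cap at tray-crop (250,198), white head (78,208), ring (397,255). On the fixture, the V stop tips are at crop (160,130)/(140,205), the orange pad at (258,203) and the wheel at (412,240).

```bash
cat >> h.py <<'E'
def delta(P,yaw_axis=None):
    """tool-axis shift in cm (and roll) from the measured pose to world point P, tool y (mod pi) along yaw_axis"""
    o=get_obs();M=R.from_rotvec(o["orientation"]).as_matrix()
    d=M.T@(np.array(P)-o["position"])*100
    r=None
    if yaw_axis is not None:
        v=M.T@np.array([*yaw_axis,0]); r=np.arctan2(-v[0],v[1]); r=(r+np.pi/2)%np.pi-np.pi/2
    return d.round(2),r,M.round(3)
E
python3 - <<'E'
from h import *
th=np.radians(72.24);fy=np.array([np.cos(th),np.sin(th)]);fx=np.array([fy[1],-fy[0]])
print(delta([0.535,0.146,0.16],fx))
a=cap("top")
t=plane(a,[[327,171],[323,186]],0.040);print("tips",t,t.mean(0)[:2]-0.0108*fy)
o=np.array([.540066,-.182993])+.010*fy
print("fix org",o,"tips in fix",[(np.dot(p[:2]-o,fx),np.dot(p[:2]-o,fy)) for p in t])
p=plane(a,[[346.57,184.8]],0.037)[0,:2];print("pad in fix",np.dot(p-o,fx),np.dot(p-o,fy))
E
```

```text
(array([-43.46, -23.01,   7.11]), np.float64(1.476939503637456), array([[-0.92 ,  0.393, -0.   ],
       [ 0.393,  0.92 , -0.001],
       [ 0.   , -0.001, -1.   ]]))
tips [[ 0.57104287 -0.13509439  0.04      ]
 [ 0.5397391  -0.12625852  0.04      ]] [ 0.55209666 -0.14096176]
fix org [ 0.54311631 -0.17346957] tips in fix [(np.float64(0.014890057514253837), np.float64(0.045064775627523306)), (np.float64(-0.017617063769102527), np.float64(0.04393094608541433))]
pad in fix -0.00014544970025467884 -0.0027833878294116097
```

{"api": "carry_out", "payload": {
  "moves": [
    {"jaw": 0, "dp": [-6, -3, 1], "roll": 0.18},
    {"jaw": 0, "dp": [-11, -6, 2], "roll": 0.36},
    {"jaw": 0, "dp": [-16, -8.5, 3], "roll": 0.54},
    {"jaw": 0, "dp": [-21, -11, 4], "roll": 0.72},
    {"jaw": 0, "dp": [-26, -14, 5], "roll": 0.9},
    {"jaw": 0, "dp": [-31, -17, 6], "roll": 1.08},
    {"jaw": 0, "dp": [-36, -19, 7], "roll": 1.26},
    {"jaw": 0, "dp": [-41, -22, 7], "roll": 1.44},
    {"jaw": 0, "dp": [-43.5, -23, 7], "roll": 1.477},
    {"jaw": 0, "dp": [-43.5, -23, 7], "roll": 1.477},
    {"jaw": 0, "dp": [-43.5, -23, 7], "roll": 1.477}
  ]
}}

```text
t: 1.68
position: [0.5348, 0.1466, 0.1611]
orientation: [-2.537, -1.851, 0.001]
force: [-0.0, -0.9, -1.0]
grip_width: 0.0856
grasp_force: 0.0
```

```bash
cat > w.py <<'E'
from h import *
w=cap("wrist");cv2.imwrite("pics/w1.png",w["im"])
hsv=cv2.cvtColor(w["im"],cv2.COLOR_BGR2HSV);H,S,V=cv2.split(hsv)
u=proj(w,[[.535,.146,.038]])[0];print("expected",u)
m=((V>160)&(S<60)).astype(np.uint8);n,l,s,c=cv2.connectedComponentsWithStats(m)
i=1+np.argmin([np.hypot(*(c[i]-u))+(1e3 if s[i,4]<100 else 0) for i in range(1,n)])
print(s[i],c[i]);print(plane(w,c[i],.038), np.median(cloud(w,np.argwhere(l==i)[:,::-1]),0))
th=np.radians(72.24);print(delta([.535,.146,.007],(np.sin(th),-np.cos(th))),get_obs()["force"])
E
python3 w.py
```

```text
expected [256.12621238 190.48632431]
[242 174  28  27 583] [255.53001715 187.20926244]
[[0.53547076 0.14941523 0.038     ]] [0.53527438 0.14850021 0.03483839]
(array([-0.08,  0.09, 15.42]), np.float64(0.0010287348440249922), array([[ 0.304,  0.953, -0.001],
       [ 0.953, -0.304,  0.   ],
       [-0.   , -0.001, -1.   ]])) [ 0.43299516 -0.08489198  0.27155262]
```

{"api": "carry_out", "payload": {
  "moves": [
    {"jaw": 0, "dp": [0.1, 0, 5]},
    {"jaw": 0, "dp": [0.1, 0, 9]},
    {"jaw": 0, "dp": [0.1, 0, 12]},
    {"jaw": 0, "dp": [0.1, 0, 14]},
    {"jaw": 0, "dp": [0.1, 0, 15.3]},
    {"jaw": 0, "dp": [0.1, 0, 15.3]},
    {"jaw": 0.3, "dp": [0.1, 0, 15.3]},
    {"jaw": 0.8, "dp": [0.1, 0, 15.3]},
    {"jaw": 0.8, "dp": [0.1, 0, 15.3]},
    {"jaw": 0.8, "dp": [0.1, 0, 15.3]},
    {"jaw": 0.8, "dp": [0.1, 0, 15.3]},
    {"jaw": 0.8, "dp": [0.1, 0, 15.3]}
  ],
  "force": 30
}}

```text
schema error: expected keys jaw, dp, roll
```

{"api": "carry_out", "payload": {
  "moves": [
    {"jaw": 0, "dp": [0.1, 0, 5], "roll": 0},
    {"jaw": 0, "dp": [0.1, 0, 9], "roll": 0},
    {"jaw": 0, "dp": [0.1, 0, 12], "roll": 0},
    {"jaw": 0, "dp": [0.1, 0, 14], "roll": 0},
    {"jaw": 0, "dp": [0.1, 0, 15.3], "roll": 0},
    {"jaw": 0, "dp": [0.1, 0, 15.3], "roll": 0},
    {"jaw": 0.3, "dp": [0.1, 0, 15.3], "roll": 0},
    {"jaw": 0.8, "dp": [0.1, 0, 15.3], "roll": 0},
    {"jaw": 0.8, "dp": [0.1, 0, 15.3], "roll": 0},
    {"jaw": 0.8, "dp": [0.1, 0, 15.3], "roll": 0},
    {"jaw": 0.8, "dp": [0.1, 0, 15.3], "roll": 0},
    {"jaw": 0.8, "dp": [0.1, 0, 15.3], "roll": 0}
  ],
  "force": 30
}}

```text
t: 3.22
position: [0.5363, 0.1474, 0.0093]
orientation: [2.538, 1.851, 0.002]
force: [-0.9, 0.7, 6.0]
grip_width: 0.034
grasp_force: 29.5
```

{"api": "carry_out", "payload": {
  "moves": [
    {"jaw": 0.8, "dp": [0, 0, -2], "roll": 0},
    {"jaw": 0.8, "dp": [0, 0, -5], "roll": 0},
    {"jaw": 0.8, "dp": [0, 0, -9], "roll": 0},
    {"jaw": 0.8, "dp": [0, 0, -9], "roll": 0},
    {"jaw": 0.8, "dp": [0, 0, -9], "roll": 0}
  ]
}}

```text
t: 3.85
position: [0.5353, 0.1471, 0.0979]
orientation: [-2.538, -1.852, 0.001]
force: [-0.9, -0.4, -0.9]
grip_width: 0.0341
grasp_force: 30.3
```

Run:
```python
from h import *
w=cap("wrist");s=cap("scene")
u=proj(s,[get_obs()["position"]])[0].astype(int);print(u)
x0,y0=np.clip(u-[70,60],0,[372,264])
A=cv2.resize(s["im"][y0:y0+120,x0:x0+140],(560,480),interpolation=2);cv2.imwrite("pics/g1.png",np.hstack([A[:, :400],cv2.resize(w["im"][100:350,150:350],(384,480))]))
```

```text
[338 177]
```

View pics/g1.png

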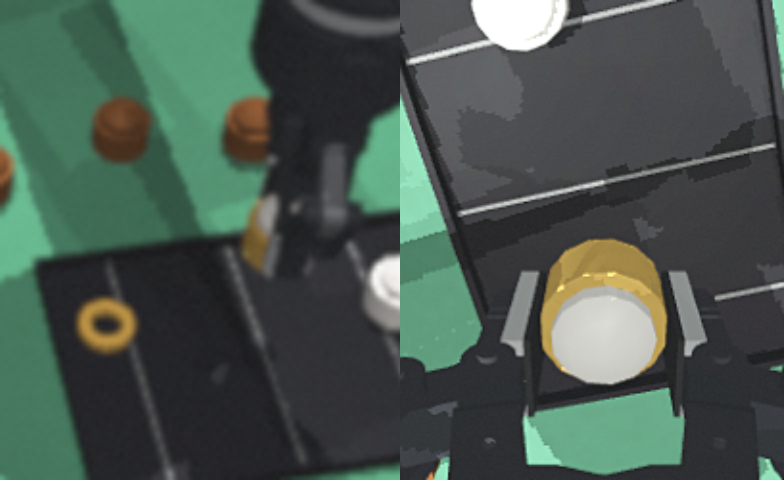

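The wrist pane shows the brass collar and cap held centred between the pads at (605,320), and the scene pane agrees. Next I'll check tilt and the offset of the cap from the TCP.

```bash
cat > c.py <<'E'
from h import *
o=get_obs();w=cap("wrist")
hsv=cv2.cvtColor(w["im"],cv2.COLOR_BGR2HSV);H,S,V=cv2.split(hsv)
p=o["position"];u=proj(w,[p+[0,0,.0287]])[0];print("exp cap",u)
m=((V>150)&(S<40)).astype(np.uint8);n,l,s,c=cv2.connectedComponentsWithStats(m)
i=1+np.argmin([np.hypot(*(c[i]-u))+(1e3 if s[i,4]<300 else 0) for i in range(1,n)]);print(s[i],c[i])
q=np.argwhere(cv2.erode((l==i).astype(np.uint8),np.ones((5,5)))>0)[:,::-1];P=cloud(w,q);P=P[abs(P[:,2]-np.median(P[:,2]))<.006]
A=np.linalg.lstsq(np.c_[P[:,:2],np.ones(len(P))],P[:,2],rcond=None)[0];print("slope world",A[:2])
M=R.from_rotvec(o["orientation"]).as_matrix()
C=plane(w,c[i],p[2]+.0287)[0];print("cap rel TCP in tool mm",M.T@(C-p)*1000,"depth",M.T@(np.median(P,0)-p)*1000)
E
python3 c.py
python3 - <<'E'
import sys;sys.path.insert(0,'.')
from h import *
th=np.radians(72.24);fy=np.array([np.cos(th),np.sin(th)]);o=np.array([.54312,-.17347])
print(delta([*(o+.027*fy),.09]))
E
```

```text
exp cap [255.46310656 284.20491452]
[ 229  249   55   51 2165] [255.65681293 274.29976905]
slope world [-0.07314647 -0.20956313]
cap rel TCP in tool mm [ 5.59458685e+00  1.66182770e-02 -2.87081151e+01] depth [  3.60913887  -0.09645355 -25.98824652]
(array([-27.56,  10.59,   0.7 ]), None, array([[ 0.305,  0.952, -0.003],
       [ 0.952, -0.305, -0.001],
       [-0.001, -0.003, -1.   ]]))
```

{"api": "carry_out", "payload": {
  "moves": [
    {"jaw": 0.8, "dp": [-3, 1.2, 0], "roll": 0},
    {"jaw": 0.8, "dp": [-8, 3, 0], "roll": 0},
    {"jaw": 0.8, "dp": [-13, 5, 0], "roll": 0},
    {"jaw": 0.8, "dp": [-18, 7, 0], "roll": 0},
    {"jaw": 0.8, "dp": [-23, 8.8, 0], "roll": 0},
    {"jaw": 0.8, "dp": [-26.5, 10.1, 0], "roll": 0},
    {"jaw": 0.8, "dp": [-27.6, 10.6, 0.5], "roll": 0},
    {"jaw": 0.8, "dp": [-27.6, 10.6, 0.5], "roll": 0},
    {"jaw": 0.8, "dp": [-27.6, 10.6, 0.5], "roll": 0}
  ]
}}

```text
t: 5.12
position: [0.552, -0.1464, 0.0926]
orientation: [-2.535, -1.852, 0.001]
force: [-0.6, 0.0, -1.3]
grip_width: 0.0338
grasp_force: 30.3
```

```bash
python3 c.py
python3 - <<'E'
from h import *
w=cap("wrist");s=cap("scene")
u=proj(s,[get_obs()["position"]])[0].astype(int);print(u)
x0,y0=np.clip(u-[60,45],0,[372,264])
A=cv2.resize(s["im"][y0:y0+100,x0:x0+110],(440,400),interpolation=2);cv2.imwrite("pics/g2.png",np.hstack([A,cv2.resize(w["im"][60:384,110:400],(358,400))]))
th=np.radians(72.24);fy=np.array([np.cos(th),np.sin(th)]);fx=np.array([fy[1],-fy[0]]);o=np.array([.54312,-.17347])
d=get_obs()["position"][:2]-o;print("tcp in fix",d@fx,d@fy)
E
```

```text
exp cap [255.49986971 284.10125539]
[ 229  249   55   51 2089] [255.60938248 274.64863571]
slope world [-0.0667787  -0.18902786]
cap rel TCP in tool mm [ 5.39054029e+00 -6.71659986e-03 -2.86966264e+01] depth [  3.18663256   0.05067785 -26.12096983]
[196 217]
tcp in fix 0.0007343175283052247 0.028586321449266375
```

View pics/g2.png

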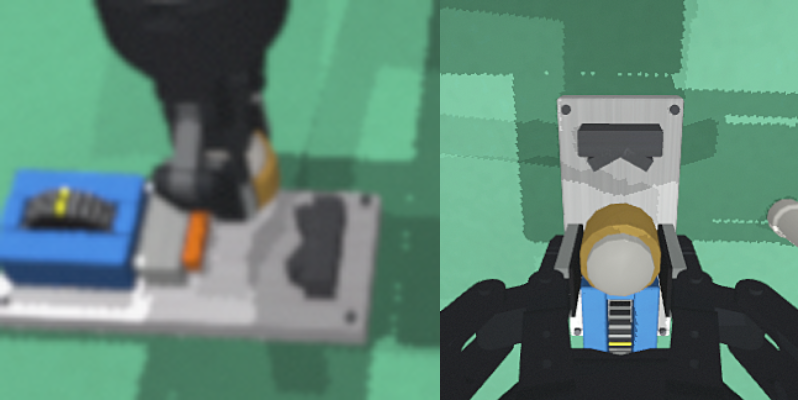

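The scene pane shows the head hanging over the gap between orange pad (195,240) and V stop (322,245). The wrist pane shows the V tips at about (593,168)/(653,167), the base's far edge at row 97, and the head central.

Run:
```python
from h import *
w=cap("wrist")
th=np.radians(72.24);fy=np.array([np.cos(th),np.sin(th)]);fx=np.array([fy[1],-fy[0]]);o=np.array([.54312,-.17347])
F=lambda P:np.c_[(P[:,:2]-o)@fx,(P[:,:2]-o)@fy]*1000
print("tips/apex",F(plane(w,[[234,196],[283,195],[256,190]],.040)))
print("far corners",F(plane(w,[[204.8,138.6],[307.7,138.6]],.018)))
hsv=cv2.cvtColor(w["im"],cv2.COLOR_BGR2HSV);V=hsv[...,2].astype(int)
for u in (234,245,256,267,281): print(u,list(V[180:212:1,u]))
q=[[u,v] for u in range(235,280,6) for v in range(162,178,4)];P=cloud(w,q);print("vstop top z",np.median(P[:,2]))
q=[[u,v] for u in range(215,300,6) for v in range(143,152,4)];P=cloud(w,q);print("base z",np.median(P[:,2]))
```

```text
tips/apex [[-15.2451663   45.78102773]
 [ 20.84018652  46.64040507]
 [  0.95422101  50.44812078]]
far corners [[-38.47946195  84.88951529]
 [ 40.64020923  85.07416929]]
234 [np.int64(87), np.int64(85), np.int64(85), np.int64(85), np.int64(87), np.int64(84), np.int64(82), np.int64(82), np.int64(85), np.int64(85), np.int64(87), np.int64(87), np.int64(88), np.int64(83), np.int64(85), np.int64(81), np.int64(84), np.int64(81), np.int64(99), np.int64(162), np.int64(157), np.int64(156), np.int64(156), np.int64(154), np.int64(155), np.int64(155), np.int64(157), np.int64(156), np.int64(156), np.int64(156), np.int64(153), np.int64(157)]
245 [np.int64(86), np.int64(86), np.int64(87), np.int64(87), np.int64(94), np.int64(91), np.int64(82), np.int64(81), np.int64(85), np.int64(81), np.int64(85), np.int64(80), np.int64(94), np.int64(184), np.int64(182), np.int64(178), np.int64(178), np.int64(177), np.int64(177), np.int64(153), np.int64(156), np.int64(156), np.int64(158), np.int64(158), np.int64(157), np.int64(158), np.int64(159), np.int64(158), np.int64(158), np.int64(160), np.int64(160), np.int64
[... 790 characters left out ...]
 np.int64(180), np.int64(180), np.int64(180), np.int64(181), np.int64(180), np.int64(181), np.int64(183), np.int64(182), np.int64(157), np.int64(160), np.int64(161)]
281 [np.int64(89), np.int64(87), np.int64(85), np.int64(84), np.int64(83), np.int64(83), np.int64(88), np.int64(120), np.int64(76), np.int64(52), np.int64(74), np.int64(110), np.int64(182), np.int64(183), np.int64(183), np.int64(181), np.int64(178), np.int64(179), np.int64(176), np.int64(177), np.int64(178), np.int64(176), np.int64(178), np.int64(177), np.int64(177), np.int64(177), np.int64(178), np.int64(177), np.int64(177), np.int64(177), np.int64(177), np.int64(176)]
vstop top z 0.03941331309072156
base z 0.017839420048810978
```

Run:
```python
from h import *
w=cap("wrist")
th=np.radians(72.24);fy=np.array([np.cos(th),np.sin(th)]);fx=np.array([fy[1],-fy[0]]);o=np.array([.54312,-.17347])+.001*fx
for yo in (.0335,.0345,.0355,.0375):
  for z in (.040,.018):
    print(yo,z,proj(w,[[*(o+x*fx+(yo+y)*fy),z] for x,y in((0,.0208),(-.016,.0116),(.016,.0116),(-.011,.01445))]).round(1).tolist())
```

```text
0.0335 0.04 [[255.8, 184.7], [234.1, 196.7], [277.5, 196.7], [240.8, 193.0]]
0.0335 0.018 [[255.8, 177.0], [236.1, 187.9], [275.5, 188.0], [242.2, 184.6]]
0.0345 0.04 [[255.8, 183.4], [234.1, 195.4], [277.5, 195.5], [240.8, 191.7]]
0.0345 0.018 [[255.8, 175.8], [236.0, 186.8], [275.5, 186.8], [242.2, 183.4]]
0.0355 0.04 [[255.8, 182.1], [234.0, 194.1], [277.6, 194.2], [240.8, 190.4]]
0.0355 0.018 [[255.8, 174.6], [236.0, 185.6], [275.5, 185.7], [242.2, 182.2]]
0.0375 0.04 [[255.8, 179.4], [234.0, 191.5], [277.6, 191.6], [240.7, 187.8]]
0.0375 0.018 [[255.8, 172.1], [236.0, 183.2], [275.6, 183.3], [242.1, 179.8]]
```

{"api": "carry_out", "payload": {
  "moves": [
    {"jaw": 0.8, "dp": [-0.45, 0, 2], "roll": 0},
    {"jaw": 0.8, "dp": [-0.45, 0, 4], "roll": 0},
    {"jaw": 0.8, "dp": [-0.45, 0, 5.5], "roll": 0},
    {"jaw": 0.8, "dp": [-0.45, 0, 6.2], "roll": 0},
    {"jaw": 0.8, "dp": [-0.45, 0, 6.4], "roll": 0},
    {"jaw": 0.8, "dp": [-0.45, 0, 6.4], "roll": 0},
    {"jaw": 0.8, "dp": [-0.45, 0, 6.4], "roll": 0}
  ]
}}

```text
t: 6.25
position: [0.5517, -0.1524, 0.0299]
orientation: [2.537, 1.851, 0.001]
force: [0.6, -1.5, -1.5]
grip_width: 0.0341
grasp_force: 30.3
```

```bash
python3 c.py; python3 -c "
from h import *
o=get_obs();print(o['position'],o['force'])"
```

```text
exp cap [255.6891388  284.13593485]
[ 229  249   55   51 2152] [255.70864312 274.25789963]
slope world [-0.0680047  -0.20390471]
cap rel TCP in tool mm [  5.61222926   0.04061511 -28.7002255 ] depth [ 3.51278082e+00 -2.34120633e-02 -2.59794520e+01]
[ 0.55171909 -0.15233586  0.02986446] [-0.35444792 -0.726988   -0.78436853]
```

{"api": "carry_out", "payload": {
  "moves": [
    {"jaw": 0.8, "dp": [0, 0, 0.3], "roll": 0},
    {"jaw": 0.8, "dp": [0, 0, 0.5], "roll": 0},
    {"jaw": 0.8, "dp": [0, 0, 0.6], "roll": 0},
    {"jaw": 0.8, "dp": [0, 0, 0.6], "roll": 0}
  ]
}}

```text
t: 6.8
position: [0.5511, -0.1521, 0.0233]
orientation: [-2.538, -1.852, 0.0]
force: [-1.2, -0.4, 1.8]
grip_width: 0.0338
grasp_force: 30.4
```

{"api": "carry_out", "payload": {
  "moves": [
    {"jaw": 0.8, "dp": [0, 0, 0.1], "roll": 0},
    {"jaw": 0.8, "dp": [0, 0, 0.2], "roll": 0},
    {"jaw": 0.8, "dp": [0, 0, 0.2], "roll": 0},
    {"jaw": 0.8, "dp": [0, 0, 0.2], "roll": 0}
  ]
}}

```text
t: 7.3
position: [0.5511, -0.1522, 0.0232]
orientation: [2.537, 1.852, 0.0]
force: [-3.9, -0.3, 14.8]
grip_width: 0.034
grasp_force: 31.7
```

```bash
python3 c.py
```

```text
exp cap [255.6553966  284.13971073]
[ 229  249   54   51 2160] [255.55925926 274.38194444]
slope world [-0.06820416 -0.20297112]
cap rel TCP in tool mm [  5.54309999  -0.0303543  -28.70069471] depth [  3.5862559   -0.14601266 -26.09407019]
```

{"api": "carry_out", "payload": {
  "moves": [
    {"jaw": 0.8, "dp": [0, 0, -0.15], "roll": 0},
    {"jaw": 0.8, "dp": [0, 0, -0.15], "roll": 0},
    {"jaw": 0.35, "dp": [0, 0, -0.15], "roll": 0},
    {"jaw": 0.2, "dp": [0, 0, -0.15], "roll": 0},
    {"jaw": 0.1, "dp": [0, 0, -0.15], "roll": 0},
    {"jaw": 0.1, "dp": [0, 0, -0.15], "roll": 0},
    {"jaw": 0.1, "dp": [0, 0, -1.5], "roll": 0},
    {"jaw": 0.1, "dp": [0, 0, -5], "roll": 0},
    {"jaw": 0.1, "dp": [0, 0, -9], "roll": 0},
    {"jaw": 0.1, "dp": [0, 0, -10], "roll": 0},
    {"jaw": 0.1, "dp": [0, 0, -10], "roll": 0}
  ]
}}

```text
t: 8.72
position: [0.5517, -0.1523, 0.1225]
orientation: [2.536, 1.851, 0.002]
force: [-0.1, 0.1, -0.7]
grip_width: 0.0769
grasp_force: 0.0
```

Run:
```python
from h import *
o=get_obs();w=cap("wrist");a=cap("top");s=cap("scene")
cv2.imwrite("pics/p1.png",np.hstack([cv2.resize(w["im"][100:384,120:400],(400,405)),cv2.resize(s["im"][195:265,165:234],(400,405),interpolation=2)]))
th=np.radians(72.24);fy=np.array([np.cos(th),np.sin(th)]);fx=np.array([fy[1],-fy[0]]);O=np.array([.54312,-.17347])+.001*fx
hsv=cv2.cvtColor(w["im"],cv2.COLOR_BGR2HSV);H,S,V=cv2.split(hsv)
u=proj(w,[[*(O+.027*fy),.051]])[0]
m=((V>150)&(S<40)).astype(np.uint8);n,l,st,c=cv2.connectedComponentsWithStats(m)
for i in range(1,n):
    if st[i,4]>150: 
        C=plane(w,c[i],.051)[0,:2]-O;print(st[i],c[i],"fix",C@fx,C@fy)
for nm,mk in(("orange",(H>3)&(H<18)&(S>130)),("blue",(H>100)&(H<125)&(S>120))):
    q=np.argwhere(mk)[:,::-1];print(nm,len(q),q.min(0),q.max(0))
    if len(q): C=plane(w,q.mean(0),.037)[0,:2]-O;print("fix",C@fx,C@fy)
print(u,o["position"]);d=o["position"][:2]-O;print("tcp fix",d@fx,d@fy, "to wheel",delta([*(O-.070*fy),.08],fx))
```

```text
[478   0  34  25 621] [493.86956522   9.20933977] fix 0.16750276642874226 0.1717578613677902
[ 208  128   92  179 7952] [253.50352113 203.01861167] fix -0.0007785373898252976 0.02783927565015778
[239 191  33  32 801] [255.33957553 206.68164794] fix 0.0007127697392039937 0.02465809577224247
[366 207  48  46 348] [389.65804598 225.04885057] fix 0.11454457164329725 0.007850898731142846
orange 1545 [ 0 35] [270 234]
fix -0.14310494431742207 0.10871766033365197
blue 2894 [226 250] [282 324]
fix -0.000499258515524513 -0.06596631299574397
[254.46327715 203.98810907] [ 0.55174107 -0.15232508  0.12246519]
tcp fix 0.000760366200878388 0.022766895016458656 to wheel (array([-9.28,  0.11,  4.01]), np.float64(-2.470599224002612e-05), array([[ 0.305,  0.952, -0.003],
       [ 0.952, -0.305,  0.001],
       [ 0.   , -0.003, -1.   ]]))
```

View pics/p1.png

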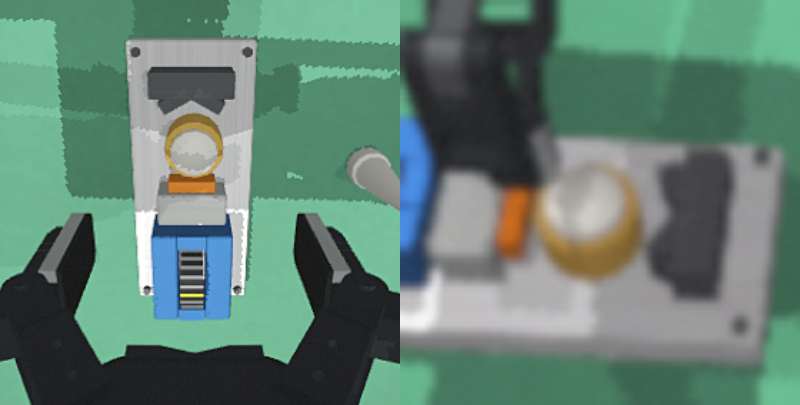

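The head stands upright on the base: the wrist pane shows the cap at (193,150), between the orange pad (192,184) and the V (192,105), and the scene pane confirms it. Next I'll shut the gripper and go above the start of the wheel stroke.

{"api": "carry_out", "payload": {
  "moves": [
    {"jaw": 0.3, "dp": [-2, 0, 0], "roll": 0},
    {"jaw": 0.6, "dp": [-5, 0.1, 0], "roll": 0},
    {"jaw": 1, "dp": [-8, 0.1, 0], "roll": 0},
    {"jaw": 1, "dp": [-9.7, 0.1, 1], "roll": 0},
    {"jaw": 1, "dp": [-9.7, 0.1, 3], "roll": 0},
    {"jaw": 1, "dp": [-9.7, 0.1, 4], "roll": 0},
    {"jaw": 1, "dp": [-9.7, 0.1, 4.8], "roll": 0},
    {"jaw": 1, "dp": [-9.7, 0.1, 5.2], "roll": 0},
    {"jaw": 1, "dp": [-9.7, 0.1, 5.2], "roll": 0},
    {"jaw": 1, "dp": [-9.7, 0.1, 5.2], "roll": 0}
  ]
}}

```text
t: 10.12
position: [0.5231, -0.2449, 0.0698]
orientation: [2.537, 1.852, 0.001]
force: [0.3, -0.8, -0.3]
grip_width: -0.0001
grasp_force: 0.0
```

```bash
cat > f.py <<'E'
from h import *
th=np.radians(72.24);fy=np.array([np.cos(th),np.sin(th)]);fx=np.array([fy[1],-fy[0]]);O=np.array([.54312,-.17347])+.001*fx
o=get_obs();d=o["position"][:2]-O;f=o["force"]
print("tcp fix mm",d@fx*1e3,d@fy*1e3,o["position"][2]*1e3,"F fix",f[:2]@fx,f[:2]@fy,f[2],"t",o["t"])
E
python3 f.py
```

```text
tcp fix mm 1.7106892415550086 -74.10141243312648 69.79856806340156 F fix 0.5313175654696108 -0.6830000624359698 -0.30023591813806166 t 10.125
```

{"api": "carry_out", "payload": {
  "moves": [
    {"jaw": 1, "dp": [0, 0, 0.2], "roll": 0},
    {"jaw": 1, "dp": [0, 0, 0.4], "roll": 0},
    {"jaw": 1, "dp": [0, 0, 0.5], "roll": 0},
    {"jaw": 1, "dp": [0, 0, 0.6], "roll": 0},
    {"jaw": 1, "dp": [0, 0, 0.6], "roll": 0}
  ]
}}

```text
t: 10.75
position: [0.5226, -0.2449, 0.0633]
orientation: [-2.538, -1.852, 0.0]
force: [-0.5, -0.5, 0.2]
grip_width: -0.0002
grasp_force: 0.2
```

{"api": "carry_out", "payload": {
  "moves": [
    {"jaw": 1, "dp": [0, 0, 0.1], "roll": 0},
    {"jaw": 1, "dp": [0, 0, 0.2], "roll": 0},
    {"jaw": 1, "dp": [0, 0, 0.2], "roll": 0}
  ]
}}

```text
t: 11.12
position: [0.5228, -0.245, 0.0629]
orientation: [2.537, 1.851, 0.001]
force: [-1.6, 1.0, 10.8]
grip_width: 0.0001
grasp_force: 5.6
```

{"api": "carry_out", "payload": {
  "moves": [
    {"jaw": 1, "dp": [0.15, 0, 0], "roll": 0},
    {"jaw": 1, "dp": [0.3, 0, 0], "roll": 0},
    {"jaw": 1, "dp": [0.45, 0, 0], "roll": 0},
    {"jaw": 1, "dp": [0.6, 0, 0], "roll": 0},
    {"jaw": 1, "dp": [0.6, 0, 0], "roll": 0}
  ]
}}

```text
t: 11.75
position: [0.5243, -0.2401, 0.0631]
orientation: [2.536, 1.851, -0.001]
force: [-4.2, -0.7, 12.4]
grip_width: 0.0
grasp_force: 6.3
```

```bash
python3 f.py
```

```text
tcp fix mm 1.3887841168840356 -69.22807943068449 63.108547051573176 F fix -3.747055938157337 -1.9615638008211598 12.4076038744514 t 11.75
```

{"api": "carry_out", "payload": {
  "moves": [
    {"jaw": 1, "dp": [0.15, 0, -0.02], "roll": 0},
    {"jaw": 1, "dp": [0.3, 0, -0.02], "roll": 0},
    {"jaw": 1, "dp": [0.45, 0, -0.02], "roll": 0},
    {"jaw": 1, "dp": [0.6, 0, -0.02], "roll": 0},
    {"jaw": 1, "dp": [0.75, 0, -0.02], "roll": 0},
    {"jaw": 1, "dp": [0.9, 0, -0.02], "roll": 0},
    {"jaw": 1, "dp": [1.05, 0, -0.02], "roll": 0},
    {"jaw": 1, "dp": [1.2, 0, -0.02], "roll": 0},
    {"jaw": 1, "dp": [1.2, 0, -0.02], "roll": 0}
  ]
}}

```text
t: 12.88
position: [0.528, -0.2287, 0.0631]
orientation: [2.536, 1.851, -0.001]
force: [-3.9, -1.7, 11.0]
grip_width: -0.0003
grasp_force: 5.4
```

```bash
python3 f.py
cat > j.py <<'E'
# jaw/pad/head/V along the fixture's centre line, from depth + colour of top, scene
from h import *
th=np.radians(72.24);fy=np.array([np.cos(th),np.sin(th)]);fx=np.array([fy[1],-fy[0]]);O=np.array([.54312,-.17347])+.001*fx
for n in ("top","scene"):
    c=cap(n);vs,us=np.mgrid[0:384,0:512];q=np.c_[us.ravel(),vs.ravel()]
    b=cv2.cvtColor(c["im"],cv2.COLOR_BGR2HSV).reshape(-1,3).astype(int)
    u0=proj(c,[[*(O),.03]])[0];q_=np.abs(q-u0).max(1)<60;q=q[q_];b=b[q_]
    m=(b[:,0]>3)&(b[:,0]<18)&(b[:,1]>150)&(b[:,2]>120)
    P=plane(c,q[m].astype(float),.037)[:,:2]-O;k=(abs(P@fx)<.018)&(P@fy<.022)&(P@fy>-.02)
    print(n,"orange n",k.sum(),"x",np.mean(P[k]@fx)*1e3,"y mean",np.mean(P[k]@fy)*1e3,np.percentile(P[k]@fy,[5,95])*1e3)
    m=(b[:,1]<45)&(b[:,2]>165);P=plane(c,q[m].astype(float),.051)[:,:2]-O;k=(np.hypot(P@fx,P@fy-.029)<.016)
    print("  cap n",k.sum(),np.mean(P[k]@fx)*1e3,np.mean(P[k]@fy)*1e3)
E
python3 j.py
```

```text
tcp fix mm 1.397169747157931 -57.17714010380348 63.05876777779551 F fix -3.2193742761725868 -2.783647279722295 10.966784587176818 t 12.875
top orange n 36 x -0.8135964040277494 y mean 2.5584495213862377 [-0.00756486  5.65352663]
  cap n 0 nan nan
scene orange n 51 x 1.6254355998325523 y mean 1.1467583161984547 [-2.22692155  4.96587454]
  cap n 103 2.4252904770902335 24.7858047544552
  return _methods._mean(a, axis=axis, dtype=dtype,
  ret = ret.dtype.type(ret / rcount)
```

{"api": "carry_out", "payload": {
  "moves": [
    {"jaw": 1, "dp": [0, 0, -0.4], "roll": 0},
    {"jaw": 1, "dp": [-0.5, 0, -1], "roll": 0},
    {"jaw": 1, "dp": [-1.75, 0, -1], "roll": 0},
    {"jaw": 1, "dp": [-1.75, 0, -1], "roll": 0},
    {"jaw": 1, "dp": [-1.75, 0, -1], "roll": 0}
  ]
}}

```text
t: 13.6
position: [0.5225, -0.2445, 0.0712]
orientation: [-2.538, -1.851, 0.0]
force: [0.4, -0.1, 0.1]
grip_width: 0.0001
grasp_force: 0.0
```

```bash
cat > k.py <<'E'
from h import *
th=np.radians(72.24);fy=np.array([np.cos(th),np.sin(th)]);fx=np.array([fy[1],-fy[0]]);O=np.array([.54312,-.17347])+.001*fx
w=cap("wrist");cv2.imwrite("pics/k_last.png",w["im"])
b=cv2.cvtColor(w["im"],cv2.COLOR_BGR2HSV);H,S,V=[x.astype(int) for x in cv2.split(b)]
vs,us=np.mgrid[0:384,0:512];q=np.c_[us.ravel(),vs.ravel()].astype(float)
def F(z):
    P=plane(w,q,z)[:,:2]-O;return (P@fx).reshape(H.shape)*1e3,(P@fy).reshape(H.shape)*1e3
x,y=F(.037);m=(H>2)&(H<14)&(S>150)&(abs(x)<20)&(abs(y-8)<20)
print("orange n",m.sum(),"y",np.percentile(y[m],[3,50,97]),"x",x[m].min(),x[m].max())
J=np.abs(np.gradient(y)[0]*np.gradient(x)[1])
print(" area mm2",J[m].sum(),"strip depth",J[m&(abs(x)<10)].sum()/20)
x,y=F(.051);m=((S<45)&(V>140)&(np.hypot(x,y-28)<22)).astype(np.uint8)
n,l,s,c=cv2.connectedComponentsWithStats(m)
for i in range(1,n):
    if s[i,4]>150: print("cap",s[i],"y ext",y[l==i].min(),y[l==i].max(),"mean",x[l==i].mean(),y[l==i].mean())
E
python3 k.py; python3 f.py
```

```text
orange n 10 y [-2.13937025  4.59600933  4.61866214] x -15.277827494368543 6.088390230247597
 area mm2 3.564786574949273 strip depth 0.070568788398194
cap [ 213   30   82   74 1801] y ext 8.717809173091982 45.15481211874111 mean -1.035687293581518 32.28541635859182
cap [ 231   51   49   53 2008] y ext 8.700659398267074 35.087331750296336 mean 0.5872072257194176 22.05473985250844
tcp fix mm 1.0015202975041972 -73.80016230791637 71.158358309004 F fix 0.6900499617539537 -0.021723369859903596 -0.10238724716306079 t 13.65
```

View pics/k_last.png

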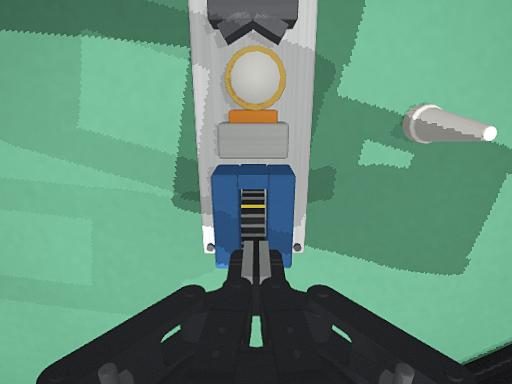

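The wrist view shows the head (255,77) just ahead of the orange pad (253,116), the V at (253,30), the wheel at (254,215) and the fingertips clear at its near end.

```bash
python3 - <<'E'
import cv2
im=cv2.imread("pics/k_last.png");h=cv2.cvtColor(im,cv2.COLOR_BGR2HSV)
print(h[104:128,253].tolist())
E
sed -i 's/(H>2)&(H<14)&(S>150)/(H>=8)\&(H<=17)\&(S>150)\&(V>120)/' k.py; python3 k.py
```

```text
[[21, 158, 184], [21, 147, 180], [22, 145, 180], [21, 148, 181], [22, 144, 184], [23, 144, 167], [16, 181, 163], [15, 198, 188], [15, 195, 195], [15, 194, 192], [15, 194, 193], [15, 193, 192], [15, 196, 191], [16, 200, 189], [15, 197, 189], [16, 198, 189], [15, 202, 189], [15, 201, 192], [15, 227, 179], [140, 6, 128], [94, 13, 154], [66, 8, 161], [60, 5, 161], [66, 8, 163]]
orange n 606 y [-2.33084461  1.22868806  4.75044312] x -15.310538636590165 13.978033390520398
 area mm2 217.69768014323094 strip depth 7.4875098246890515
cap [ 213   30   82   73 1795] y ext 9.399207598622148 45.30138591629881 mean -0.9914337208599566 32.231842038290516
cap [ 231   51   49   53 2007] y ext 8.852783199485886 35.23597784431597 mean 0.5689460111787427 22.034850440952365
```

{"api": "carry_out", "payload": {
  "moves": [
    {"jaw": 1, "dp": [0, 0, 0.4], "roll": 0},
    {"jaw": 1, "dp": [0, 0, 0.7], "roll": 0},
    {"jaw": 1, "dp": [0, 0, 0.9], "roll": 0},
    {"jaw": 1, "dp": [0, 0, 1], "roll": 0},
    {"jaw": 1, "dp": [0, 0, 1], "roll": 0}
  ]
}}

```text
t: 14.32
position: [0.5228, -0.2442, 0.063]
orientation: [2.537, 1.852, 0.0]
force: [-2.9, 1.0, 12.3]
grip_width: 0.0003
grasp_force: 5.7
```

{"api": "carry_out", "payload": {
  "moves": [
    {"jaw": 1, "dp": [0.15, 0, -0.02], "roll": 0},
    {"jaw": 1, "dp": [0.3, 0, -0.02], "roll": 0},
    {"jaw": 1, "dp": [0.45, 0, -0.02], "roll": 0},
    {"jaw": 1, "dp": [0.6, 0, -0.02], "roll": 0},
    {"jaw": 1, "dp": [0.75, 0, -0.02], "roll": 0},
    {"jaw": 1, "dp": [0.9, 0, -0.02], "roll": 0},
    {"jaw": 1, "dp": [1.05, 0, -0.02], "roll": 0},
    {"jaw": 1, "dp": [1.2, 0, -0.02], "roll": 0},
    {"jaw": 1, "dp": [1.35, 0, -0.02], "roll": 0},
    {"jaw": 1, "dp": [1.5, 0, -0.02], "roll": 0},
    {"jaw": 1, "dp": [1.65, 0, -0.02], "roll": 0},
    {"jaw": 1, "dp": [1.75, 0, -0.02], "roll": 0},
    {"jaw": 1, "dp": [1.75, 0, -0.02], "roll": 0}
  ]
}}

```text
t: 15.95
position: [0.5278, -0.2285, 0.063]
orientation: [2.536, 1.852, -0.002]
force: [-4.4, -0.9, 10.3]
grip_width: -0.0003
grasp_force: 5.2
```

{"api": "carry_out", "payload": {
  "moves": [
    {"jaw": 1, "dp": [0, 0, -0.4], "roll": 0},
    {"jaw": 1, "dp": [-0.5, 0, -1], "roll": 0},
    {"jaw": 1, "dp": [-1.75, 0, -1], "roll": 0},
    {"jaw": 1, "dp": [-1.75, 0, -1], "roll": 0},
    {"jaw": 1, "dp": [-1.75, 0, -1], "roll": 0}
  ]
}}

```text
t: 16.58
position: [0.5225, -0.2445, 0.0714]
orientation: [-2.538, -1.85, 0.0]
force: [-0.6, -0.0, 0.8]
grip_width: 0.0002
grasp_force: 0.0
```

```bash
python3 k.py; python3 f.py
python3 - <<'E'
import cv2
im=cv2.imread("pics/k_last.png");h=cv2.cvtColor(im,cv2.COLOR_BGR2HSV)
g=h[:,:,2]
for u in (236,245,253,261,270): print(u,g[10:60:1,u].tolist())
E
```

```text
orange n 591 y [2.8079644  6.31050673 9.21498199] x -15.100463703912334 14.017693314168282
 area mm2 207.60467414992863 strip depth 7.075784229283795
cap [213  30  50  71 822] y ext 10.269535884397396 45.180557095267005 mean -15.153894496017019 27.60224271209447
cap [263  35  32  66 619] y ext 10.26351480145409 42.84696426157258 mean 16.940244246561505 26.491129790128067
cap [ 231   41   49   54 2049] y ext 13.41488470615712 39.93653229797111 mean 0.6341234512348212 27.00061609095286
tcp fix mm 1.0454176200060903 -73.78970367410963 71.40003820216357 F fix 0.5391787572801616 0.43772540612842764 0.014324148521849961 t 16.625
236 [104, 103, 118, 128, 124, 125, 115, 115, 103, 103, 102, 104, 105, 82, 85, 84, 82, 83, 83, 82, 67, 48, 45, 47, 47, 48, 49, 48, 42, 45, 129, 188, 163, 184, 187, 186, 187, 187, 181, 180, 186, 188, 187, 187, 187, 187, 187, 186, 188, 188]
245 [121, 123, 121, 124, 116, 116, 104, 107, 104, 102, 105, 105, 107, 105, 71, 52, 46, 48, 47, 47, 51, 46, 42, 35, 77, 184, 194, 179, 190, 190, 188, 188, 188, 189, 191, 190, 191, 192, 192, 193, 194, 195, 195, 195, 196, 195, 197, 197, 197, 197]
253 [103, 103, 99, 101, 101, 99, 100, 101, 94, 95, 88, 44, 53, 52, 55, 52, 54, 51, 42, 100, 191, 199, 171, 152, 155, 168, 188, 193, 189, 190, 188, 189, 194, 193, 195, 194, 195, 196, 197, 197, 198, 199, 199, 199, 200, 201, 201, 200, 202, 202]
261 [120, 127, 107, 106, 107, 108, 124, 128, 109, 104, 102, 106, 102, 103, 106, 96, 55, 46, 51, 52, 53, 52, 45, 40, 45, 155, 186, 192, 186, 186, 188, 190, 190, 194, 193, 194, 195, 196, 195, 198, 198, 198, 198, 199, 199, 200, 199, 201, 201, 201]
270 [102, 100, 106, 122, 126, 125, 129, 123, 104, 101, 101, 101, 103, 102, 103, 103, 104, 104, 106, 107, 111, 76, 49, 46, 48, 48, 45, 44, 44, 106, 201, 194, 189, 187, 186, 187, 187, 191, 194, 193, 192, 194, 195, 194, 195, 194, 194, 195, 195, 196]
```

Run:
```python
exec(open("k.py").read().split('x,y=F(.037)')[0].replace('w=cap("wrist");cv2','w=cap("wrist");cv2'))
uv=[[236,30],[245,24],[253,20.3],[261,25.6],[270,31]]
P=plane(w,uv,.040)[:,:2]-O;X,Y=P@fx*1e3,P@fy*1e3
A=[Y[i]+abs(X[i]-.6)/np.sqrt(3) for i in range(5)];print(X,Y,"apex est",A)
# collar silhouette top
m=((H>=17)&(H<=28)&(S>90)&(V>90)).astype(np.uint8);m[:, :225]=0;m[:,285:]=0;m[110:]=0
pts=cv2.convexHull(np.argwhere(m)[:,::-1].astype(np.int32)).reshape(-1,2).astype(float)
Q=(plane(w,pts,.040)[:,:2]-O);q=np.c_[Q@fx,Q@fy]*1e3
from scipy.optimize import least_squares
r=least_squares(lambda p:np.hypot(q[:,0]-p[0],q[:,1]-p[1])-p[2],[0,27,18],loss="soft_l1");print("collar circle",r.x,len(q),q[:,1].min(),q[:,1].max())
```

```text
[-9.83185779 -4.81992054 -0.40902752  3.99710509  8.99669491] [47.81457484 50.81607672 52.6588871  50.00925371 47.30021409] apex est [np.float64(53.83741074358968), np.float64(53.94526930678095), np.float64(53.241449413941346), np.float64(51.9705732490489), np.float64(52.148048154414774)]
collar circle [ 0.72105269 27.3857146  17.50402264] 32 9.956538789558754 44.75108388986386
```

{"api": "carry_out", "payload": {
  "moves": [
    {"jaw": 1, "dp": [0, 0, 0.4], "roll": 0},
    {"jaw": 1, "dp": [0, 0, 0.7], "roll": 0},
    {"jaw": 1, "dp": [0, 0, 0.9], "roll": 0},
    {"jaw": 1, "dp": [0, 0, 1], "roll": 0},
    {"jaw": 1, "dp": [0, 0, 1], "roll": 0}
  ]
}}

```text
t: 17.3
position: [0.5227, -0.2442, 0.063]
orientation: [2.537, 1.852, 0.0]
force: [-3.2, 2.0, 10.2]
grip_width: 0.0
grasp_force: 5.2
```

{"api": "carry_out", "payload": {
  "moves": [
    {"jaw": 1, "dp": [0.15, 0, -0.01], "roll": 0},
    {"jaw": 1, "dp": [0.3, 0, -0.01], "roll": 0},
    {"jaw": 1, "dp": [0.45, 0, -0.01], "roll": 0},
    {"jaw": 1, "dp": [0.6, 0, -0.01], "roll": 0},
    {"jaw": 1, "dp": [0.75, 0, -0.01], "roll": 0},
    {"jaw": 1, "dp": [0.9, 0, -0.01], "roll": 0},
    {"jaw": 1, "dp": [1.05, 0, -0.01], "roll": 0},
    {"jaw": 1, "dp": [1.2, 0, -0.01], "roll": 0},
    {"jaw": 1, "dp": [1.35, 0, -0.01], "roll": 0},
    {"jaw": 1, "dp": [1.5, 0, -0.01], "roll": 0},
    {"jaw": 1, "dp": [1.65, 0, -0.01], "roll": 0},
    {"jaw": 1, "dp": [1.75, 0, -0.01], "roll": 0},
    {"jaw": 1, "dp": [1.75, 0, -0.01], "roll": 0}
  ]
}}

```text
t: 18.92
position: [0.5277, -0.2286, 0.0631]
orientation: [2.536, 1.852, -0.002]
force: [-3.8, -1.6, 9.6]
grip_width: -0.0
grasp_force: 4.9
```

{"api": "carry_out", "payload": {
  "moves": [
    {"jaw": 1, "dp": [0, 0, -0.4], "roll": 0},
    {"jaw": 1, "dp": [-0.5, 0, -1], "roll": 0},
    {"jaw": 1, "dp": [-1.75, 0, -1], "roll": 0},
    {"jaw": 1, "dp": [-1.75, 0, -1], "roll": 0},
    {"jaw": 1, "dp": [-1.75, 0, -1], "roll": 0}
  ]
}}

```text
t: 19.55
position: [0.5225, -0.2446, 0.0715]
orientation: [-2.538, -1.851, 0.0]
force: [-0.5, -0.3, -0.1]
grip_width: 0.0003
grasp_force: 0.0
```

```bash
cat >> k.py <<'E'
from scipy.optimize import least_squares
m=((H>=17)&(H<=28)&(S>90)&(V>90)).astype(np.uint8);m[:, :225]=0;m[:,285:]=0;m[110:]=0
pts=cv2.convexHull(np.argwhere(m)[:,::-1].astype(np.int32)).reshape(-1,2).astype(float)
Q=(plane(w,pts,.040)[:,:2]-O);qq=np.c_[Q@fx,Q@fy]*1e3
r=least_squares(lambda p:np.hypot(qq[:,0]-p[0],qq[:,1]-p[1])-p[2],[0,27,18],loss="soft_l1");print("collar circle",r.x)
x,y=F(.040);m=(S<40)&(V>135)&(V<190)&(abs(x)<19)&(y<12)&(y>-40)&(vs>105);print("jaw top y",np.percentile(y[m],[1,3,50,97,99]))
E
python3 k.py; python3 f.py
```

```text
orange n 537 y [ 8.04357405 10.92408107 13.78062715] x -14.966506418908844 13.94641151588676
 area mm2 184.45469858173897 strip depth 6.215309907316787
cap [ 230   32   51   55 2087] y ext 17.56546203686097 44.24597904365729 mean 0.6537302378970115 31.010409754331285
cap [265  35  30  65 621] y ext 10.801278453701403 42.86194943359197 mean 16.97721171926633 25.449764644410138
cap [213  36  32  62 715] y ext 11.872222344440313 42.410327807532646 mean -16.63470450439705 25.59031625551297
collar circle [ 0.61557529 31.54564757 17.65307678]
jaw top y [-27.47061132 -26.82832289  -9.45551498   6.35570353   6.92978746]
tcp fix mm 1.0014803662188743 -73.79260306296389 71.52417082503209 F fix 0.3400110581017342 0.4140781987577565 -0.029433470457288675 t 19.6
```

Jaw moved about 5.2 mm this stroke but the head only about 4.1, so it is home and the pad is in about 1 mm. About 2 mm more jaw travel is needed, roughly 6.3 mm at the rim.

{"api": "carry_out", "payload": {
  "moves": [
    {"jaw": 1, "dp": [0.5, 0, 0.4], "roll": 0},
    {"jaw": 1, "dp": [0.5, 0, 0.7], "roll": 0},
    {"jaw": 1, "dp": [0.5, 0, 0.9], "roll": 0},
    {"jaw": 1, "dp": [0.5, 0, 1], "roll": 0},
    {"jaw": 1, "dp": [0.5, 0, 1], "roll": 0}
  ]
}}

```text
t: 20.23
position: [0.5243, -0.2391, 0.0631]
orientation: [-2.538, -1.852, -0.001]
force: [-2.8, 2.2, 11.6]
grip_width: 0.0
grasp_force: 5.5
```

{"api": "carry_out", "payload": {
  "moves": [
    {"jaw": 1, "dp": [0.15, 0, 0], "roll": 0},
    {"jaw": 1, "dp": [0.3, 0, 0], "roll": 0},
    {"jaw": 1, "dp": [0.45, 0, 0], "roll": 0},
    {"jaw": 1, "dp": [0.6, 0, 0], "roll": 0},
    {"jaw": 1, "dp": [0.75, 0, 0], "roll": 0},
    {"jaw": 1, "dp": [0.75, 0, 0], "roll": 0}
  ]
}}

```text
t: 20.98
position: [0.526, -0.2336, 0.0632]
orientation: [2.535, 1.852, -0.003]
force: [-4.2, -2.1, 10.5]
grip_width: -0.0002
grasp_force: 5.1
```

{"api": "carry_out", "payload": {
  "moves": [
    {"jaw": 1, "dp": [0, 0, -0.4], "roll": 0},
    {"jaw": 1, "dp": [-0.5, 0, -1], "roll": 0},
    {"jaw": 1, "dp": [-1.25, 0, -1], "roll": 0},
    {"jaw": 1, "dp": [-1.25, 0, -1], "roll": 0},
    {"jaw": 1, "dp": [-1.25, 0, -1], "roll": 0}
  ]
}}

```text
t: 21.6
position: [0.5226, -0.2444, 0.0715]
orientation: [-2.538, -1.851, 0.0]
force: [-0.5, -0.0, -0.1]
grip_width: -0.0003
grasp_force: 0.0
```

```bash
python3 k.py; python3 f.py
```

```text
orange n 383 y [ 9.90867236 11.64680007 13.91687413] x -14.949750588792734 13.892836673708285
 area mm2 131.02622185768732 strip depth 4.462489022071535
cap [ 230   33   51   54 2088] y ext 17.702150987336587 43.907144192130815 mean 0.631730236664586 31.04840781174304
cap [266  35  29  65 615] y ext 10.941313321918951 43.00094881609866 mean 17.025548697477955 25.519701890367607
cap [213  36  32  62 708] y ext 12.005153281173653 42.54147990582065 mean -16.668381225762136 25.63010815901823
cap [237 103  37   6 155] y ext 6.135245457679042 8.815999988680817 mean 0.2289452253007595 7.775697940175336
collar circle [ 0.61216686 31.60947461 17.61640735]
jaw top y [-27.33195742 -26.69012945  -8.73573824   6.49356486   7.06710727]
tcp fix mm 1.0599833273497339 -73.73193733956533 71.5130342098352 F fix -0.05453003807476834 -0.14278930967020093 -0.21795829317270016 t 21.65
```

The pad is in about 3 mm: the visible strip went from 7.5 to 4.5 mm, and the head did not move on this stroke. Next I'll clear the hand, check, and hand in.

{"api": "carry_out", "payload": {
  "moves": [
    {"jaw": 1, "dp": [0, 0, -3], "roll": 0},
    {"jaw": 1, "dp": [0, 0, -7], "roll": 0},
    {"jaw": 1, "dp": [-3, 0, -10], "roll": 0},
    {"jaw": 1, "dp": [-5, 0, -12], "roll": 0},
    {"jaw": 1, "dp": [-5, 0, -12], "roll": 0},
    {"jaw": 1, "dp": [-5, 0, -12], "roll": 0}
  ]
}}

```text
t: 22.4
position: [0.507, -0.2909, 0.1907]
orientation: [-2.536, -1.85, 0.0]
force: [1.1, 0.8, 0.9]
grip_width: -0.0001
grasp_force: 0.0
```

```bash
python3 k.py | grep -v "cap \[2[16]"; python3 f.py; python3 -c "
from workcell import env
print(env.job_done())"
```

```text
orange n 116 y [10.2017678  11.96284936 13.72533579] x -14.86722393969538 13.857491616067717
 area mm2 97.58660661637713 strip depth 3.236963582107915
cap [242   4  30  34 802] y ext 17.01307142795948 43.74790397642367 mean 0.6552706395746434 30.149377531654412
cap [231   9  14  35 205] y ext 12.03657397657268 39.814727806240306 mean -17.659716845395064 25.160019526561697
collar circle [ 0.663812   31.00320965 18.1887991 ]
tcp fix mm 0.1894505876383202 -122.57292550265943 190.35755197430396 F fix -0.41232558006230996 -0.19786708742780232 -0.4319059132529056 t 22.45
the job is handed in; nothing more can be done
NoneTraceback (most recent call last):
  File "k.py", line 21, in <module>
    x,y=F(.040);m=(S<40)&(V>135)&(V<190)&(abs(x)<19)&(y<12)&(y>-40)&(vs>105);print("jaw top y",np.percentile(y[m],[1,3,50,97,99]))
                                                                                               ~~~~~~~~~~~~~^^^^^^^^^^^^^^^^^^^^^
    return _quantile_unchecked(
        a, q, axis, out, overwrite_input, method, keepdims, weights)
    return _ureduce(a,
                    func=_quantile_ureduce_func,
    ...<5 lines>...
                    overwrite_input=overwrite_input,
                    method=method)
    r = func(a, **kwargs)
    result = _quantile(arr,
                       quantiles=q,
    ...<2 lines>...
                       out=out,
                       weights=wgt)
    slices_having_nans = np.isnan(arr[-1, ...])
                                  ~~~^^^^^^^^^
IndexError: index -1 is out of bounds for axis 0 with size 0
```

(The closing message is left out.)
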